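# Tidy the balcony tea board after a gust

## Robot

A 7-joint arm with a two-finger parallel gripper is mounted at the origin on the work surface. World frame = base frame: x ahead of the robot, y to its left, z up, the work surface at z = 0. Lengths are in m, angles in rad, forces in N, time in s.
With the tool pointing down it reaches from about 0.4 to 0.85 m from the base axis. Payload 6.9 kg.
Tool frame: the origin (TCP) lies midway between the tips of the shut fingers; the grasp point (between the pads) lies behind it (ctrl.pinch_z is the z of the grasp point in the tool frame, in m); z points along the fingers, y is the line along which they close (so a half turn about z gives the same grasp; the last joint's range is limited). The gripper opens to 85 mm and grips with 20 to 120 N. Pads are 22 mm wide; open, the fingers measure 114 mm over their backs; the gripper's body (76 mm by 85 mm) begins 54 mm behind the grasp point. The pads swing forward as they close: fully open they stand 13 mm farther back than shut.
Start: joints at [-1.173, 0.507, -0.238, 1.5, 0.126, 1.149, -0.155], TCP at [0.18, 0.599, 0.197] pointing down, gripper open.
Joint ranges: [-3.08, 3.08], [-0.24, 2.05], [-1.43, 1.35], [0, 2.5], [-1.52, 4.66], [0.17, 1.96], [-2.89, 2.89]. Speed limits (rad/s): [2.39, 2.39, 3.14, 3.14, 3.14, 3.14, 3.14].

## Interface

Orientations are given as a unit quaternion [w, x, y, z].
In Python, from station import ctrl, get_state, vision, ticket, models gives the robot as it stands. Calls block until the motion is done:
- ctrl.movep(position, orientation): joint-space move of the TCP to a pose.
- ctrl.movel(position, frame=None, max_speed=0.15): straight line of the TCP; frame=None keeps the orientation; max_speed is the mean speed in m/s.
- ctrl.set_joints(angles): joint-space move.
- ctrl.ungrasp() and ctrl.close_gripper(force=None): open the fingers fully, or close them until they stop; force is the grip in N (None keeps the last).
- ctrl.pause(seconds).
- ctrl.ik(position, orientation): joint angles nearest the present ones, or None.
- get_state(): the state.
- vision.grab_frame(name): name is "scene" or "top" or "wrist"; returns (picture, depth): 420x560x3 uint8, blue, green, red; 420x560 float32, m along the optical axis (not along the pixel's ray), 0 where there is no reading.
- vision.camera_info(name): a dict with "mtx" (3x3 intrinsics, pixels), "dist_coeffs" ([k1, k2, p1, p2, k3] as OpenCV has them; the pictures are not rectified), "R" (3x3) and "t" (3): a world point X has camera coordinates R X + t; the wrist camera has in their place "hand_eye" (4x4, takes a point from camera to tool coordinates, whose origin is the TCP and whose axes are the flange's). Camera axes: x right, y down, z forward; pixel columns grow to the right and rows downward; lengths in m; the calibration is good to about 2 mm. A picture is of the moment at which its call begins: read the wrist's pose just before it. camera_info takes no time and is no camera call.
A pose or a line that the arm cannot do raises ctrl.Unreachable and nothing moves.
- ticket.close_job(): hands the job in; it is judged then, once.
Trained networks look in the newest picture that a camera, given by its name, has taken for a name from the list of things; names that differ only in an ending like _2 or _b are one class to them, and where a whole thing is asked for, a point or a joint stands for the part that bears it (a point fixed in the world has none). Each returns a list of dicts, best first, with "p" (0 to 1); they miss things now and then, are a little off and sometimes report something else, mostly with a low value. They report only what shows in the picture. A call takes as long as a camera call. They do not tell look-alikes from the thing itself.
- models.recognise(camera, target): "point" ([column, row] in pixels, amid what is visible of it).
- models.masks_of(camera, target): "mask" (420x560 bool, what is visible of it) and "point" ([column, row] in pixels, amid what is visible of it).
The state is a dict: "time": time; "qpos": joint angles; "qd": joint speeds; "tau": joint torques, N m; "tcp_pos": TCP position; "eef_rot": TCP orientation; "contact_force": force on the tool from outside, world axes, zero at the start; "wrist_torque": the same for the moment, N m; "width": finger opening in m; "gripper_force": force on a finger pad.
Only numpy, scipy, OpenCV 4.12 (cv2) and the standard library are available. Lean on these libraries where they do the work, as an engineer would, in place of code of your own. Each camera call takes 0.05 s, during which the arm holds its last target. There are 200 camera calls.

## Task

The wind has tipped over the square herb keeper, and the tea strainer has been left in the keeper's place in the row on the tray. First hang the strainer by its bail on the hook; then stand the keeper upright on the open board and let go of it; then take it again and stand it, lid up, in the gap that the strainer left in the tray. Leave the cup, tie dispenser, tin, mug and jar standing where they are.

Things in the scene. Friction and masses are not known exactly. Their poses are not given: they have to be found in the camera images.
- board: fixed flat birch board, 560 x 980 mm, 12 mm thick, lying on the table; its top, 12 mm above the table, is the surface on which all stands. Origin: centre of its underside.
- lane: fixed shallow wooden tray, outside 88 (its x) by 322 mm (its y), inside 76 x 310; floor 6 mm thick, walls rise 10 mm above the board. Origin: centre of its underside, z up. Four places along its y at about -114, -38, 38, 114 mm: three hold cup, dispenser and tin in any order, one the strainer; its place becomes the gap.
- keeper: herb keeper: white square silicone box, dark square lid with a smaller flip-top. Section 56 x 56 mm up to 120 mm height, flip-top 40 mm wide up to 128 mm; 0.2 kg. Origin: centre of its underside; z runs along its length to the lid: level at the start (it lies on one side on the board), up when upright. x and y are normal to its side faces.
- strainer: steel tea strainer standing in the tray: open basket 60 mm across and high; above it a fixed wire bail (6 mm) in its y-z plane, legs at y = +-30 mm up to z = 108, then sloping to a peak on the axis at z = 122 mm; on the peak a round wooden knob 24 mm across, z = 124 to 162 mm, to hold it by. Origin: centre of its underside, z up. The hook passes under the bail along its x, either way.
- strainer_bail (a point): underside of the bail's peak, 119 mm above the strainer's underside: where it hangs on the hook. Axes as the strainer's.
- hook: fixed steel hook stand: foot 90 mm across, post 12 mm thick; from the post an 8 mm bar runs along its -x, falling to a level seat at 170 mm height (bar centre) from x = -55 to -85 mm, then rising to the tip at x = -100 mm (top of tip 194 mm high). Origin: centre of the foot's underside; z up.
- hook_seat (a point): middle of the seat, on top of the bar: (-70, 0, 174) mm from the hook's origin. Its -x points out along the bar to the tip; a strainer hangs with its bail across the bar here.
- glass_cup: neighbour in the tray: clear glass cup, 54 mm across, 72 mm high. Origin: centre of its underside.
- tie_dispenser: neighbour in the tray: plastic plant tie dispenser, an upright reel 60 mm across on a foot 56 x 46 mm, 80 mm high. Origin: centre of its underside.
- tea_tin: neighbour in the tray: round tin, 58 mm across, 105 mm high. Origin: centre of its underside.
- mug: bystander: white mug, 76 mm across, 85 mm high, handle at its +y. Origin: centre of its underside.
- jar: bystander: amber glass jar, 68 mm across, 90 mm high. Origin: centre of its underside.
Mind the look-alikes: they are no part of the job. What is shaped like the keeper but blue is not meant.

How it is judged:
On the way, in this order (a step that is already met when the one before it is completed fails the run):
1. the strainer hangs by its bail on the hook, let go (distance between strainer_bail and hook_seat below 0.025 m and contact force between strainer and hook above 0.3 N and angle between strainer's own z axis and vertical below 0.35 rad and contact force between the fingers and strainer below 0.2 N), for 0.3 s.
2. the keeper stands upright by itself on the open board, outside the tray, let go (angle between keeper's own z axis and vertical below 0.1 rad and contact force between keeper and board above 0.4 N and contact force between keeper and lane below 0.1 N and contact force between the fingers and keeper below 0.1 N and linear speed of keeper below 0.05 m/s), for 0.3 s.
At the end, for the whole second after the job is handed in: Strainer hangs on the hook, bail peak within 25 mm of the seat, within 20 deg of upright; keeper stands lid up (6 deg) at rest on the tray floor in the gap, within 16 mm of the tray centre line; cup, dispenser, tin, mug, jar upright within 20 mm of their starts (all of step 1 and angle between keeper's own z axis and vertical below 0.1 rad and x of keeper in the frame of lane between -0.016 and 0.016 m and y of keeper in the frame of lane between -0.135 and 0.135 m and z of keeper in the frame of lane between 0.002 and 0.01 m and linear speed of keeper below 0.02 m/s and linear speed of strainer below 0.05 m/s and angle between each of glass_cup, tie_dispenser, tea_tin, mug, jar's own z axis and vertical below 0.15 rad and distance of each of glass_cup, tie_dispenser, tea_tin, mug, jar from where it was at the start of the episode below 0.02 m); the robot touches nothing.
It fails at once if the cup, dispenser, tin, mug or jar is knocked over (angle between any of glass_cup, tie_dispenser, tea_tin, mug, jar's own z axis and vertical above 0.6 rad).
It also fails if it takes over 70 s, if anything falls off the work surface, if the arm or the gripper's body presses on something with over 40 N, if the wrist force passes 120 N, or if a joint passes its speed limit or range.

## Working session

There is one attempt and no reset: what is moved stays moved. The work goes in short steps, each a Python script; the robot and the scene stay as the last script left them, time stands still between calls to the robot, and variables do not carry over. Pictures are saved under pics/ and viewed, at most 10 in all, crops included, and the job is handed in when it is done.

```bash
ls; mkdir -p pics
cat > h.py <<'E'
import numpy as np, cv2
from station import ctrl, get_state, vision, ticket, models
from scipy.spatial.transform import Rotation as R
def cloud(cam, depth):
    i=vision.camera_info(cam)
    v,u=np.mgrid[0:420,0:560]
    p=cv2.undistortPoints(np.stack([u,v],-1).reshape(-1,1,2).astype(float),np.array(i["mtx"]),np.array(i["dist_coeffs"])).reshape(420,560,2)
    c=np.dstack([p*depth[...,None],depth])
    return (c-np.array(i["t"]))@np.array(i["R"])  # R^T(c-t)
def quat(yaw):  # tool down, tool y (closing) at angle yaw from world y
    q=(R.from_euler('z',yaw)*R.from_euler('x',np.pi)).as_quat(); return [q[3],q[0],q[1],q[2]]
E
python3 - <<'E'
from h import *
s=get_state(); print(s["time"],s["tcp_pos"],s["eef_rot"],s["width"],ctrl.pinch_z)
for cam in("scene","top"):
    im,d=vision.grab_frame(cam); cv2.imwrite(f"pics/{cam}0.png",im); np.save(f"{cam}_d.npy",d)
    P=cloud(cam,d); np.save(f"{cam}_P.npy",P)
    i=vision.camera_info(cam);print(cam,-np.array(i["R"]).T@np.array(i["t"]))
    for n in "keeper strainer hook lane glass_cup tie_dispenser tea_tin mug jar".split():
        for r in models.masks_of(cam,n)[:3]:
            m=r["mask"]&(d>0); q=P[m]; 
            print(n,round(r["p"],2),np.round(r["point"]),m.sum(),np.round(np.median(q,0),3) if len(q) else '',np.round(np.percentile(q,[2,98],axis=0),3).tolist() if len(q) else '')
            np.save(f"m_{cam}_{n}_{int(r['point'][0])}.npy",r["mask"])
E
```

```text
pics
0.0 [0.17972563 0.59800366 0.19600672] [-1.16025015e-04  1.45392361e-01  9.89373657e-01 -9.02150139e-04] 0.08569339478543082 -0.0187
scene [ 0.893034   -0.67908087  1.10758916]
keeper 0.82 [252. 250.] 1153 [ 0.456 -0.163  0.066] [[0.412, -0.22, 0.014], [0.493, -0.094, 0.072]]
keeper 0.8 [273. 135.] 647 [0.232 0.263 0.053] [[0.16, 0.228, 0.004], [0.282, 0.311, 0.06]]
keeper 0.78 [170. 243.] 1130 [ 0.242 -0.272  0.053] [[0.2, -0.328, 0.002], [0.258, -0.206, 0.059]]
strainer 0.78 [357. 224.] 572 [0.661 0.073 0.068] [[0.625, 0.042, 0.011], [0.688, 0.181, 0.181]]
hook 0.61 [374. 168.] 660 [0.588 0.324 0.024] [[0.497, 0.288, 0.003], [0.628, 0.504, 0.202]]
lane 0.55 [336. 287.] 1332 [ 0.695 -0.108  0.018] [[0.624, -0.198, 0.012], [0.719, 0.116, 0.026]]
glass_cup 0.9 [323. 287.] 445 [ 0.676 -0.142  0.065] [[0.655, -0.174, 0.023], [0.702, -0.125, 0.092]]
tie_dispenser 0.74 [349. 243.] 387 [ 0.674 -0.01   0.087] [[0.636, -0.051, 0.023], [0.693, 0.018, 0.122]]
tie_dispenser 0.16 [374. 170.] 659 [0.588 0.325 0.024] [[0.506, 0.289, 0.011], [0.628, 0.391, 0.201]]
tea_tin 0.84 [334. 261.] 589 
[... 1066 characters left out ...]
, 0.022, 0.099]]
lane 0.61 [278. 150.] 1883 [ 0.647 -0.037  0.019] [[0.617, -0.194, 0.013], [0.71, 0.12, 0.025]]
glass_cup 0.63 [316. 132.] 471 [ 0.686 -0.148  0.063] [[0.65, -0.171, 0.015], [0.727, -0.124, 0.092]]
tie_dispenser 0.93 [262. 143.] 446 [ 0.647 -0.001  0.087] [[0.631, -0.021, 0.025], [0.684, 0.022, 0.099]]
tea_tin 0.67 [291. 136.] 660 [ 0.652 -0.073  0.119] [[0.637, -0.1, 0.03], [0.69, -0.047, 0.126]]
tea_tin 0.25 [230. 139.] 681 [0.66  0.075 0.058] [[0.631, 0.044, 0.014], [0.702, 0.108, 0.181]]
mug 0.63 [233. 225.] 974 [0.437 0.069 0.035] [[0.38, 0.028, 0.013], [0.469, 0.098, 0.098]]
jar 0.9 [414. 145.] 807 [ 0.646 -0.399  0.095] [[0.622, -0.469, 0.014], [0.685, -0.376, 0.106]]
```

Run:
```python
import cv2,numpy as np
t=cv2.imread("pics/top0.png"); cv2.imwrite("pics/topv.png",cv2.resize(t,(784,588),interpolation=cv2.INTER_CUBIC))
cs=[(321,224),(148,312),(367,309)]
cv2.imwrite("pics/cand.png",np.hstack([cv2.resize(t[y-45:y+45,x-45:x+45],(264,264),interpolation=cv2.INTER_CUBIC) for x,y in cs]))
```

```text
(no output)
```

View pics/topv.png

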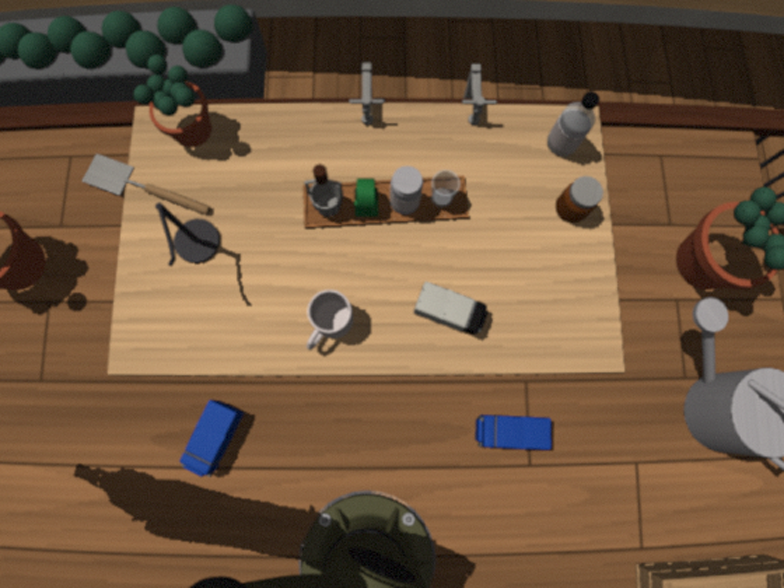

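View pics/cand.png

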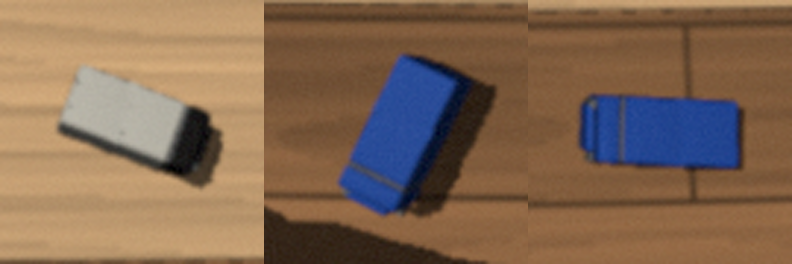

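The keeper-shaped things are at (321,224), (148,312) and (367,309). Only (321,224) is white with a dark lid and lies on the board, so it is the keeper. The crop confirms this, and the other two are blue look-alikes. In the top view its lid points right and slightly down. The tray runs across the picture at row ~143, and the hook foot is at (140,172) with its bar pointing towards -x.

Run:
```python
from h import *
np.set_printoptions(precision=4,suppress=True)
Ps={c:np.load(c+"_P.npy") for c in("top","scene")}; im={c:cv2.imread(f"pics/{c}0.png") for c in Ps}
V=[P.reshape(-1,3)[np.load(c+"_d.npy").ravel()>0] for c,P in Ps.items()]
for c,A in zip(Ps,V):
    print(c)
    box=lambda x,y,r,z0,z1:A[(np.hypot(A[:,0]-x,A[:,1]-y)<r)&(A[:,2]>z0)&(A[:,2]<z1)]
    h=box(.57,.33,.16,.13,.3); print("hook hi",len(h)); print(h[np.argsort(h[:,0])][::max(1,len(h)//40)])
    f=box(.575,.325,.09,.015,.06); print("foot",len(f),(f.max(0)+f.min(0))/2,f.min(0),f.max(0))
    k=box(.665,.074,.06,.14,.2); print("knob",len(k),k.mean(0),k.min(0),k.max(0))
    b=box(.665,.074,.06,.08,.135); print("bail",len(b)); print(b[::max(1,len(b)//25)])
    kp=box(.44,-.15,.1,.06,.075); r=cv2.minAreaRect(kp[:,:2].astype(np.float32)); print("keeper top",r, cv2.boxPoints(r))
    for n,x,y,z,r in(("cup",.668,-.148,.075,.045),("disp",.668,0,.075,.045),("tin",.668,-.074,.112,.045)):
        q=box(x,y,r,z,z+.03); print(n,len(q),q.min(0),q.max(0))
    l=box(.665,-.037,.3,.0185,.0245); l=l[(abs(l[:,0]-.665)<.07)&(abs(l[:,1]+.037)<.18)]; r=cv2.minAreaRect(l[:,:2].astype(np.float32)); print("lane",len(l),r,np.percentile(l,[1,99],axis=0))
```

```text
top
hook hi 255
[[0.4893 0.3008 0.2046]
 [0.492  0.2995 0.2029]
 [0.4965 0.3043 0.203 ]
 [0.5015 0.3039 0.1932]
 [0.5074 0.3038 0.1885]
 [0.5106 0.3097 0.1858]
 [0.5149 0.3096 0.187 ]
 [0.5181 0.3087 0.184 ]
 [0.5222 0.3105 0.1862]
 [0.5253 0.3071 0.1834]
 [0.53   0.3166 0.1839]
 [0.5332 0.311  0.181 ]
 [0.5363 0.3139 0.1862]
 [0.5395 0.3129 0.1836]
 [0.543  0.3163 0.1876]
 [0.5462 0.3152 0.185 ]
 [0.5491 0.3179 0.1908]
 [0.5524 0.321  0.1953]
 [0.5555 0.318  0.1858]
 [0.5585 0.3186 0.191 ]
 [0.562  0.3219 0.195 ]
 [0.5646 0.3202 0.194 ]
 [0.5683 0.3238 0.1974]
 [0.572  0.3234 0.1936]
 [0.5751 0.3241 0.1984]
 [0.5776 0.3244 0.198 ]
 [0.5809 0.33   0.2021]
 [0.5818 0.3265 0.1995]
 [0.5824 0.3315 0.2045]
 [0.5829 0.3312 0.1637]
 [0.5832 0.3267 0.1694]
 [0.5836 0.3258 0.133 ]
 [0.5842 0.3258 0.1529]
 [0.5847 0.3252 0.1918]
 [0.5851 0.3249 0.136 ]
 [0.5859 0.3248 0.1687]
 [0.5865 0.3238 0.1391]
 [0.587  0.3318 0.2049]
 [0.5881 0.3244 0.1763]
 [0.589  0.3254 0.1802]
 [0.5899 0.3325 0.2037]
 [0.5912 0.3255 0.1679]
 [0.5934 0.3277 0.1753]]
foot 944 [0.5756 0.3189 0.0369] [0.487 0.238 0.015]
[... 3183 characters left out ...]
4 0.0888]
 [0.6628 0.0434 0.0845]
 [0.6707 0.0482 0.0803]
 [0.654  0.0152 0.0954]
 [0.6627 0.017  0.0955]
 [0.6689 0.0175 0.0951]
 [0.6766 0.0156 0.0939]]
keeper top ((0.4485671818256378, -0.15595999360084534), (0.12481771409511566, 0.059911683201789856), 69.50213623046875) [[ 0.3987 -0.2039]
 [ 0.4548 -0.2249]
 [ 0.4985 -0.108 ]
 [ 0.4424 -0.087 ]]
cup 183 [ 0.6511 -0.1751  0.0752] [ 0.7035 -0.1036  0.1041]
disp 267 [ 0.6347 -0.0204  0.0754] [0.6923 0.0436 0.1028]
tin 315 [ 0.6422 -0.1044  0.1121] [ 0.6958 -0.0473  0.1274]
lane 686 ((0.655493438243866, -0.03772149980068207), (0.11634573340415955, 0.3254672586917877), 3.6539459228515625) [[ 0.6171 -0.1988  0.0185]
 [ 0.7208  0.123   0.0244]]
```

Run:
```python
from h import *
pi=np.pi; x,y=.6603,.0733
g=quat(pi-.055)
ctrl.movep([x,y,.24],g); ctrl.movel([x,y,.145],max_speed=.12)
ctrl.close_gripper(30); s=get_state(); print(s["time"],s["width"],s["gripper_force"],s["tcp_pos"])
ctrl.movel([x,y,.26],max_speed=.15)
hx=np.array([np.cos(.2415),np.sin(.2415)]); seat=np.array([.589,.327])-.07*hx; print("seat",seat)
# bail underside = tcp_z - .144 + .018+.119 = tcp_z -.008 (grasped at .145)
a=seat-.10*hx
ctrl.movel([.55,.14,.26],max_speed=.2)
ctrl.movel([*a,.228],quat(pi+.2415),max_speed=.15)
s=get_state(); print(s["time"],s["tcp_pos"],s["width"],s["contact_force"])
im,d=vision.grab_frame("scene"); P=cloud("scene",d)
cv2.imwrite("pics/s1.png",cv2.resize(im[80:290,250:490],None,fx=2.5,fy=2.5,interpolation=cv2.INTER_CUBIC))
```

```text
5.2333 -4.237309348314715e-05 4.299171788952663 [0.66175128 0.07429259 0.14704758]
seat [0.52103138 0.31025884]
8.4 [0.42472055 0.28551013 0.22803452] -7.56287515915412e-05 [-0.10110985 -0.05489852 -0.56291783]
```

View pics/s1.png

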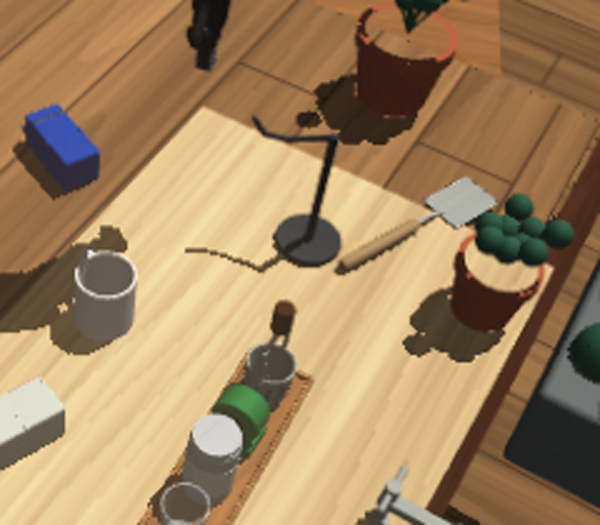

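Run:
```python
from h import *
np.set_printoptions(precision=4,suppress=True)
ctrl.ungrasp(); s=get_state(); print(s["time"],s["width"],s["tcp_pos"],s["eef_rot"],s["qpos"])
for c in("top","scene"):
    im,d=vision.grab_frame(c); A=cloud(c,d)[d>0]; cv2.imwrite(f"pics/{c}2.png",im)
    i=vision.camera_info(c); print(c,"tcp px",cv2.projectPoints(np.array([s["tcp_pos"]]),cv2.Rodrigues(np.array(i["R"]))[0],np.array(i["t"]),np.array(i["mtx"]),np.array(i["dist_coeffs"]))[0].ravel())
    B=lambda z0,z1:A[(np.hypot(A[:,0]-.66,A[:,1]-.074)<.055)&(A[:,2]>z0)&(A[:,2]<z1)]
    k=B(.145,.2); print("knob",len(k),k.mean(0),k.min(0),k.max(0))
    b=B(.085,.12);b=b[b[:,1]>.03];
    for lo,hi in((.03,.06),(.085,.12)):
        q=b[(b[:,1]>lo)&(b[:,1]<hi)];print(len(q),q.mean(0))
t=cv2.imread("pics/top2.png"); s=cv2.imread("pics/scene2.png")
cv2.imwrite("pics/c2.png",np.hstack([cv2.resize(t[90:230,80:280],(400,280)),cv2.resize(s[60:200,280:480],(400,280))]))
```

```text
9.2333 0.08555056988082604 [0.4239 0.2864 0.228 ] [ 0.     -0.1205  0.9927  0.    ] [-0.4908  0.3042 -0.2056  1.7423  0.0686  1.102   1.0942]
top tcp px [122.2646 216.2909]
knob 131 [0.6555 0.0727 0.1716] [0.6469 0.0621 0.1452] [0.67   0.0843 0.1823]
12 [0.6558 0.0432 0.1028]
16 [0.6588 0.1029 0.1025]
scene tcp px [330.1634 114.842 ]
knob 111 [0.6624 0.0702 0.1696] [0.649  0.0611 0.1451] [0.6729 0.0872 0.1839]
16 [0.6598 0.0433 0.1049]
9 [0.6629 0.1035 0.0975]
```

View pics/c2.png

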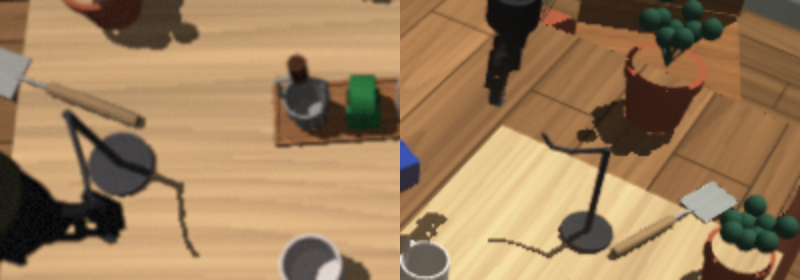

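The fingers closed on nothing (width 0), and the strainer stands unmoved. I'll go back above it and look with the wrist camera.

Run:
```python
from h import *
np.set_printoptions(precision=4,suppress=True)
pi=np.pi; x,y=.6603,.0733
ctrl.movep([x,y,.24],quat(pi-.055)); 
def wproj(X):
    s=get_state(); w,a,b,c=s["eef_rot"]; Rt=R.from_quat([a,b,c,w]).as_matrix()
    i=vision.camera_info("wrist"); H=np.array(i["hand_eye"]); 
    pt=Rt.T@(np.array(X)-s["tcp_pos"]); pc=H[:3,:3].T@(pt-H[:3,3])
    return cv2.projectPoints(pc.reshape(1,3),np.zeros(3),np.zeros(3),np.array(i["mtx"]),np.array(i["dist_coeffs"]))[0].ravel()
print(np.array(vision.camera_info("wrist")["hand_eye"]))
im1,d=vision.grab_frame("wrist"); p1=[wproj([.6603,.0733,.18]),wproj(get_state()["tcp_pos"])]; print(p1, get_state()["tcp_pos"])
ctrl.movel([x,y,.146],max_speed=.12); s=get_state(); print(s["time"],s["tcp_pos"],s["contact_force"],s["width"])
im2,d2=vision.grab_frame("wrist"); p2=[wproj([.6603,.0733,.18]),wproj(s["tcp_pos"])];print(p2)
for im,p in((im1,p1),(im2,p2)):
    for q,c in zip(p,((0,0,255),(0,255,0))): cv2.circle(im,tuple(int(v) for v in q),5,c,1)
s3,_=vision.grab_frame("scene")
cv2.imwrite("pics/w.png",np.hstack([cv2.resize(im1,(400,300)),cv2.resize(im2,(400,300))]))
a=np.vstack([np.hstack([cv2.resize(im1,(400,300)),cv2.resize(im2,(400,300))]),np.hstack([cv2.resize(s3[130:280,280:480],(400,300)),np.zeros((300,400,3),np.uint8)])]); cv2.imwrite("pics/w.png",a)
```

```text
[[-0.     -0.96   -0.28    0.0715]
 [ 1.      0.     -0.0002  0.0005]
 [ 0.0002 -0.28    0.96   -0.177 ]
 [ 0.      0.      0.      1.    ]]
[array([276.7496, 213.9631]), array([280.061 , 242.1884])] [0.6595 0.076  0.2403]
11.525 [0.6608 0.0735 0.1469] [ 0.268  -0.4903  0.2246] 0.08555045491365626
[array([279.5046, 266.2982]), array([280.1124, 241.8592])]
```

View pics/w.png

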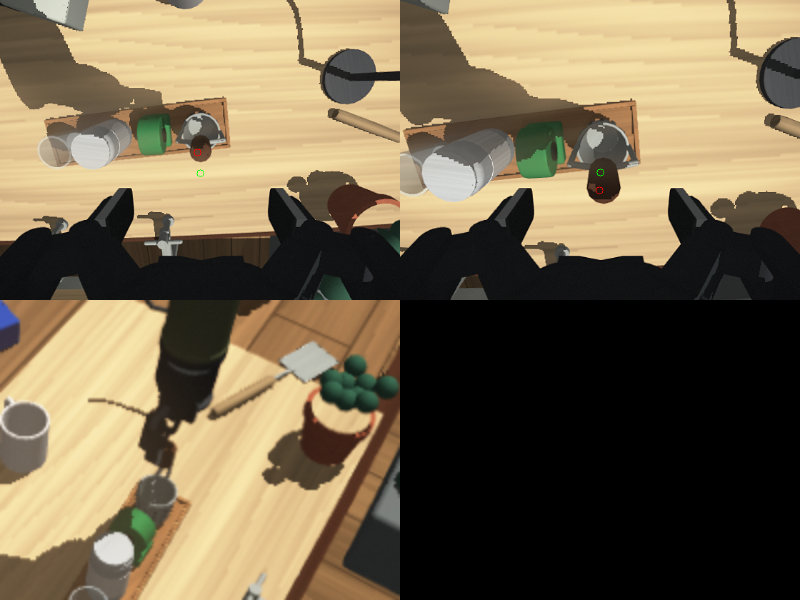

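Run:
```python
from h import *
ctrl.movel([.6603,.0733,.143],max_speed=.1)
s=get_state(); print(s["time"],s["tcp_pos"],s["contact_force"])
ctrl.close_gripper(60); s=get_state(); print(s["time"],s["tcp_pos"],s["contact_force"],s["width"],s["gripper_force"])
im,d=vision.grab_frame("wrist"); ctrl.pause(.3); s=get_state(); print(s["width"],s["gripper_force"])
cv2.imwrite("pics/w2.png",im[100:420])
```

```text
11.875 [0.66025729 0.07328083 0.14305029] [1.23928842 0.43898801 0.15608444]
12.5333 [0.66054856 0.07349258 0.14339808] [0.15962642 0.6550918  2.81637466] 0.018908117132671716 58.60527813434601
0.018806720169058176 59.00330901145935
```

View pics/w2.png

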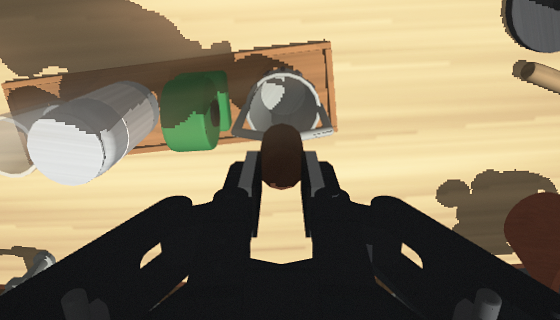

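Run:
```python
from h import *
ctrl.ungrasp(); ctrl.movel([.6605,.0734,.136],max_speed=.08)
s=get_state(); print(s["time"],s["tcp_pos"],s["contact_force"])
ctrl.close_gripper(60); s=get_state(); print(s["time"],s["tcp_pos"],s["contact_force"],s["width"],s["gripper_force"])
ctrl.movel([.6605,.0734,.166],max_speed=.08); s=get_state(); print(s["time"],s["tcp_pos"],s["contact_force"],s["width"],s["gripper_force"])
for c in("scene","top"):
    im,d=vision.grab_frame(c); r=models.masks_of(c,"strainer")
    A=cloud(c,d);A=A[d>0]; q=A[(np.hypot(A[:,0]-.6605,A[:,1]-.0734)<.036)]
    print(c,[ (round(k["p"],2),np.round(k["point"])) for k in r],np.histogram(q[:,2],np.arange(0,.2,.01)))
    t=im
```

```text
13.7917 [0.66001552 0.07338768 0.13522416] [0.34940757 0.61706258 0.0967403 ]
14.4083 [0.66078112 0.07356904 0.13642809] [0.29437766 0.90047103 2.9446026 ] 0.021119003676210696 58.6241751909256
14.9333 [0.6604024  0.07336642 0.16597762] [-0.08831419 -0.27468622 -1.04823549] 0.02068898546523367 58.753904700279236
scene [(0.83, array([356., 222.]))] (array([  0,  97,  23,   0,   8,  49,  54,  64,  64,  72, 104,  15,  10,
         7,   6,  10,  14,  13,  21]), array([0.  , 0.01, 0.02, 0.03, 0.04, 0.05, 0.06, 0.07, 0.08, 0.09, 0.1 ,
       0.11, 0.12, 0.13, 0.14, 0.15, 0.16, 0.17, 0.18, 0.19]))
top [] (array([0, 1, 0, 0, 0, 0, 0, 0, 0, 0, 0, 0, 0, 0, 0, 0, 0, 0, 0]), array([0.  , 0.01, 0.02, 0.03, 0.04, 0.05, 0.06, 0.07, 0.08, 0.09, 0.1 ,
       0.11, 0.12, 0.13, 0.14, 0.15, 0.16, 0.17, 0.18, 0.19]))
```

Run:
```python
from h import *
pi=np.pi
def st(): s=get_state(); print(round(s["time"],2),np.round(s["tcp_pos"],4),np.round(s["contact_force"],2),round(s["width"],4))
hx=np.array([np.cos(.2415),np.sin(.2415)]); seat=np.array([.589,.3265])-.07*hx
ctrl.movel([.6605,.0734,.235],max_speed=.12)
ctrl.movel([.55,.14,.235],max_speed=.15)
ctrl.movel([*(seat-.10*hx),.224],quat(pi+.2415),max_speed=.12); st()
ctrl.movel([*(seat-.005*hx),.222],max_speed=.08); st()
im,d=vision.grab_frame("scene"); im2,_=vision.grab_frame("wrist")
a=cv2.resize(im[80:230,290:490],(400,300),interpolation=cv2.INTER_CUBIC)
cv2.imwrite("pics/h1.png",np.hstack([a,cv2.resize(im2,(400,300))]))
```

```text
18.62 [0.4245 0.2852 0.224 ] [ 0.87 -0.2  -1.35] 0.0211
19.97 [0.5158 0.3086 0.2222] [ 0.74  0.75 -1.66] 0.0213
```

View pics/h1.png

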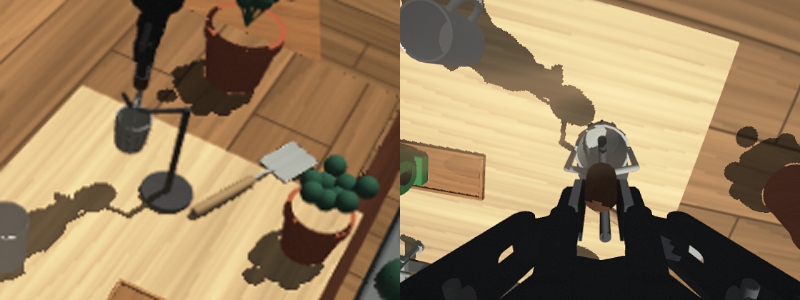

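The bar runs through the bail: the wrist view shows it on both sides of the knob, at (602,145) and (605,230). Next I lower until it makes contact.

Run:
```python
from h import *
def st(): s=get_state(); print(round(s["time"],2),np.round(s["tcp_pos"],4),np.round(s["contact_force"],2),round(s["width"],4)); return s
p=get_state()["tcp_pos"]; b=get_state()["contact_force"][2]
z=.200; ctrl.movel([p[0],p[1],z],max_speed=.08); s=st()
while z>.178 and s["contact_force"][2]-b<2.5:
    z-=.003; ctrl.movel([p[0],p[1],z],max_speed=.05); s=get_state()
st()
ctrl.ungrasp(); ctrl.pause(.2); st()
im,d=vision.grab_frame("wrist")
ctrl.movel([p[0],p[1],.27],max_speed=.1); st()
im2,d2=vision.grab_frame("scene")
cv2.imwrite("pics/h2.png",np.hstack([cv2.resize(im,(400,300)),cv2.resize(im2[80:230,290:490],(400,300),interpolation=cv2.INTER_CUBIC)]))
P=cloud("scene",d2);A=P[d2>0]; q=A[(np.hypot(A[:,0]-.521,A[:,1]-.31)<.045)&(A[:,2]<.26)]
k=q[q[:,2]>.205]; print(k.mean(0),k.min(0),k.max(0)); r=q[(q[:,2]>.07)&(q[:,2]<.13)]; print(r.min(0),r.max(0))
```

```text
20.49 [0.5156 0.3084 0.1998] [ 0.06 -0.04 -1.62] 0.0207
21.74 [0.5166 0.3091 0.1858] [ 0.31 -0.08  4.33] 0.0208
22.58 [0.5158 0.3086 0.185 ] [-0.96 -0.34  0.07] 0.0851
23.63 [0.5155 0.3083 0.2693] [ 0.25  0.73 -0.7 ] 0.0852
[0.51998005 0.30288628 0.22044704] [0.49414955 0.2943753  0.20522171] [0.53193448 0.31860853 0.23353748]
[0.48597557 0.27860384 0.07013582] [0.54465912 0.34057234 0.12973563]
```

View pics/h2.png

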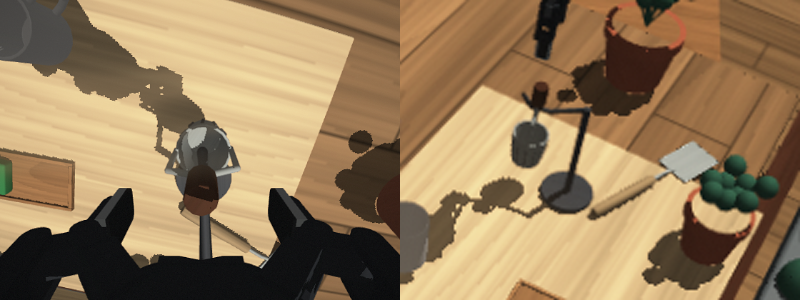

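The strainer hangs upright on the seat, with the knob at (.52,.303,.22), and is released. Next I search for feasible tilted grasps of the keeper.

```bash
cat >> h.py <<'E'
Z=np.array([0,0,1.])
K=np.array([-.358,-.934,0]); K/=np.linalg.norm(K)
C0=np.array([.447,-.1555,.040])-.060*K   # base end centre of the lying keeper
PZ=.0187
def frame(d,y):
    q=R.from_matrix(np.stack([np.cross(y,d),y,d],1)).as_quat(); return [q[3],q[0],q[1],q[2]]
def grasp(al,sg,s,up=.006):
    y=sg*np.cross(Z,K); d=-np.cos(al)*Z-np.sin(al)*K
    return C0+s*K+up*Z+PZ*d, frame(d,y), d
def place(al,sg,s,h,xy,up=.006,dz=0):
    # lid up, grasp-side face (was up) now faces -h
    y=sg*np.cross(Z,h); d=np.cos(al)*h-np.sin(al)*Z
    return np.array([*xy,.012+dz])+s*Z-up*h+PZ*d, frame(d,y), d
E
python3 - <<'E'
from h import *
np.set_printoptions(precision=2,suppress=True)
q0=np.array(get_state()["qpos"]); res=[]
s=.085
for al in np.radians([0,10,20,30]):
  for sg in(1,-1):
    p,q,d=grasp(al,sg,s); a=[ctrl.ik(list(p-t*d),q) for t in(0,.1)]; u=ctrl.ik(list(p+.12*Z),q)
    ok=all(v is not None for v in a+[u])
    print(np.degrees(al),sg,[v is not None for v in a+[u]], a[0] if ok else '')
    if not ok: continue
    for xy in((.45,-.15),(.52,-.12),(.5,-.25),(.52,-.3),(.55,-.2),(.5,-.05)):
      for yw in range(-180,180,20):
        h=np.array([np.cos(np.radians(yw)),np.sin(np.radians(yw)),0])
        P,Q,D=place(al,sg,s,h,xy); b=[ctrl.ik(list(P-t*D),Q) for t in(0,.1)]+[ctrl.ik(list(P+.08*Z),Q)]
        if all(v is not None for v in b): res.append((np.abs(np.array(b[2])-u).max(),np.degrees(al),sg,xy,yw,np.array(b[0])))
res.sort(key=lambda r:r[0]); print(len(res))
for r in res[:14]: print(*r)
E
```

```text
0.0 1 [True, True, True] [ 0.09  0.53  0.36  2.11 -0.34  0.56  0.33]
0.0 -1 [True, True, True] [ 0.77  0.56 -0.63  2.1   0.56  0.64  2.52]
10.0 1 [True, True, True] [ 0.24  0.54  0.34  2.1  -0.6   0.64  0.68]
10.0 -1 [True, True, True] [ 1.02  0.64 -0.83  2.09  0.49  0.63  2.67]
20.0 1 [True, True, True] [ 0.38  0.59  0.33  2.08 -0.77  0.78  0.94]
20.0 -1 [True, True, True] [ 1.24  0.77 -1.03  2.07  0.47  0.67  2.75]
29.999999999999996 1 [True, True, True] [ 0.54  0.65  0.27  2.05 -0.86  0.91  1.1 ]
29.999999999999996 -1 [True, True, True] [ 1.41  0.95 -1.23  2.04  0.53  0.75  2.75]
388
0.959710474274321 0.0 1 (0.55, -0.2) -120 [-0.5   1.37  0.63  1.33  0.55  1.61 -0.81]
1.0061815637849925 0.0 1 (0.52, -0.12) -120 [-0.6   1.35  0.59  1.37  0.49  1.68 -0.86]
1.0117020229134954 0.0 1 (0.52, -0.3) -120 [-0.41  1.35  0.67  1.47  0.62  1.42 -0.85]
1.0253026460685126 0.0 1 (0.5, -0.05) -120 [-0.69  1.34  0.57  1.36  0.43  1.76 -0.88]
1.056435255709379 0.0 1 (0.5, -0.25) -120 [-0.48  1.33  0.63  1.52  0.59  1.45 -0.89]
1.059933603464212 0.0 -1 (0.52, -0.3) -100 [-0.16  1.16 -0.02  1.82  1.24  1.64  1.72]
1.0944674383481154 10.0 1 (0.52, -0.3) -140 [-0.23  1.34  0.68  1.15  0.38  1.7  -0.69]
1.1319305020792856 0.0 -1 (0.5, -0.25) -100 [-0.23  1.16 -0.04  1.85  1.15  1.66  1.67]
1.1422286731156888 0.0 1 (0.45, -0.15) -120 [-0.62  1.29  0.56  1.61  0.51  1.53 -0.98]
1.1504569778455171 10.0 1 (0.5, -0.25) -140 [-0.3   1.31  0.66  1.24  0.35  1.7  -0.74]
1.17626566404705 0.0 -1 (0.55, -0.2) -100 [-0.27  1.18 -0.07  1.68  1.13  1.76  1.79]
1.1827319133525211 0.0 -1 (0.52, -0.3) -80 [-0.27  1.17  0.07  2.17  1.52  1.49  1.38]
1.1877800093586723 0.0 1 (0.5, -0.05) -100 [-0.86  1.28  0.54  1.65  0.6   1.45 -1.01]
1.1896353933811739 0.0 1 (0.55, -0.2) -100 [-0.65  1.3   0.6   1.69  0.78  1.27 -1.04]
```

Run:
```python
from h import *
np.set_printoptions(precision=2,suppress=True)
res=[];s=.085
for al in np.radians([10,20,27]):
  for sg in(1,-1):
    p,q,d=grasp(al,sg,s); u=np.array(ctrl.ik(list(p+.12*Z),q))
    for xy in((.45,-.15),(.5,-.1),(.52,-.12),(.5,-.25),(.52,-.3),(.55,-.2),(.55,-.25)):
      for yw in range(-90,30,15):
        h=np.array([np.cos(np.radians(yw)),np.sin(np.radians(yw)),0])
        P,Q,D=place(al,sg,s,h,xy); b=[ctrl.ik(list(P-t*D),Q) for t in(0,.1)]+[ctrl.ik(list(P+.08*Z),Q)]
        if all(v is not None for v in b): res.append((round(np.abs(np.array(b[2])-u).max(),2),round(np.degrees(al)),sg,xy,yw,u,np.array(b[2]),np.array(b[0])))
res.sort(key=lambda r:r[0]); print(len(res))
for r in res[:16]: print(*r)
```

```text
Traceback (most recent call last):
ValueError: time passes only in moves, steps and waits
```

Run:
```python
from h import *
np.set_printoptions(precision=2,suppress=True)
ctrl.pause(.02)
res=[];s=.085
for al in np.radians([10,20,27]):
  for sg in(1,-1):
    p,q,d=grasp(al,sg,s); u=np.array(ctrl.ik(list(p+.12*Z),q))
    for xy in((.45,-.15),(.5,-.25),(.55,-.2)):
      for yw in range(-90,30,20):
        h=np.array([np.cos(np.radians(yw)),np.sin(np.radians(yw)),0])
        P,Q,D=place(al,sg,s,h,xy); b=[]
        for X in(P,P-.1*D,P+.08*Z):
            b.append(ctrl.ik(list(X),Q))
            if b[-1] is None: break
        else: res.append((round(np.abs(np.array(b[2])-u).max(),2),round(np.degrees(al)),sg,xy,yw,u,np.array(b[2]),np.array(b[0])))
res.sort(key=lambda r:r[0]); print(len(res))
for r in res[:16]: print(*r)
```

```text
36
1.39 10 -1 (0.5, -0.25) -90 [ 1.17  0.49 -1.03  1.95  0.31  0.92  2.79] [-0.22  0.87 -0.11  2.08  1.27  1.54  1.73] [-0.27  1.03 -0.03  2.06  1.28  1.44  1.62]
1.43 10 -1 (0.55, -0.2) -90 [ 1.17  0.49 -1.03  1.95  0.31  0.92  2.79] [-0.26  0.9  -0.14  1.91  1.22  1.62  1.85] [-0.3   1.04 -0.07  1.89  1.22  1.53  1.75]
1.47 10 -1 (0.5, -0.25) -70 [ 1.17  0.49 -1.03  1.95  0.31  0.92  2.79] [-0.3   0.86 -0.04  2.42  1.61  1.43  1.43] [-0.37  1.07  0.06  2.4   1.65  1.36  1.24]
1.52 10 -1 (0.55, -0.2) -70 [ 1.17  0.49 -1.03  1.95  0.31  0.92  2.79] [-0.35  0.85 -0.08  2.26  1.52  1.46  1.6 ] [-0.41  1.03  0.02  2.24  1.54  1.38  1.44]
1.55 10 1 (0.55, -0.2) -90 [ 0.15  0.37  0.44  1.96 -0.41  0.92  0.47] [-0.67  0.98  0.53  1.92  1.    1.14 -1.08] [-0.68  1.14  0.55  1.9   0.95  1.04 -1.16]
1.55 20 -1 (0.5, -0.25) -90 [ 1.37  0.63 -1.22  1.94  0.3   0.93  2.83] [-0.18  0.75 -0.12  2.08  1.24  1.4   1.86] [-0.23  0.9  -0.04  2.09  1.27  1.29  1.72]
1.57 10 -1 (0.45, -0.15) -90 [ 1.17  0.49 -1.03  1.95  0.31  0.92  2.79] [-0.4   0.87 -0.17  2.11  1.06  1.59  1.66] [-0.45  1.02 -0.1   2
[... 760 characters left out ...]
1.31  1.48  1.39] [-0.58  1.07 -0.07  2.41  1.36  1.38  1.22]
1.72 27 1 (0.55, -0.2) -90 [ 0.39  0.45  0.43  1.94 -0.69  1.11  0.85] [-0.61  0.78  0.52  1.92  0.89  1.   -0.87] [-0.65  0.96  0.6   1.94  0.84  0.83 -0.94]
1.73 10 1 (0.45, -0.15) -90 [ 0.15  0.37  0.44  1.96 -0.41  0.92  0.47] [-0.77  0.92  0.4   2.12  0.95  1.21 -1.27] [-0.78  1.09  0.41  2.1   0.92  1.09 -1.36]
1.73 10 1 (0.5, -0.25) -90 [ 0.15  0.37  0.44  1.96 -0.41  0.92  0.47] [-0.58  0.94  0.46  2.08  1.15  1.11 -1.27] [-0.62  1.12  0.52  2.07  1.11  0.98 -1.36]
1.73 20 -1 (0.45, -0.15) -90 [ 1.37  0.63 -1.22  1.94  0.3   0.93  2.83] [-0.36  0.74 -0.19  2.12  1.05  1.47  1.77] [-0.41  0.9  -0.11  2.13  1.08  1.35  1.64]
```

Run:
```python
from h import *
def st(): s=get_state(); print(round(s["time"],2),np.round(s["tcp_pos"],4),np.round(s["contact_force"],2),round(s["width"],4),round(s["gripper_force"],1)); return s
al,sg,s_,up=np.radians(20),1,.085,.003
p,q,d=grasp(al,sg,s_,up)
c=get_state()["tcp_pos"]; ctrl.movel([c[0],c[1],.33],max_speed=.15)
ctrl.movep(list(p-.13*d),q); st()
ctrl.movel(list(p),max_speed=.12); st()
ctrl.close_gripper(70); st()
ctrl.movel(list(p+.12*Z),max_speed=.12); st()
for c in("scene","wrist"):
    im,_=vision.grab_frame(c); cv2.imwrite(f"pics/k_{c}.png",im)
a=cv2.imread("pics/k_scene.png"); b=cv2.imread("pics/k_wrist.png")
cv2.imwrite("pics/k.png",np.hstack([cv2.resize(a[130:330,150:417],(400,300)),cv2.resize(b,(400,300))]))
```

```text
26.33 [ 0.4253 -0.2133  0.1477] [ 0.81  0.11 -0.73] 0.0852 0.0
27.57 [ 0.4406 -0.1734  0.0259] [-0.5   0.24  0.25] 0.0853 0.0
27.98 [ 0.4406 -0.1734  0.0264] [-2.05 -1.27  9.78] 0.0534 72.1
29.13 [ 0.4399 -0.1726  0.1448] [-0.37  0.74 -2.22] 0.0534 73.6
```

View pics/k.png

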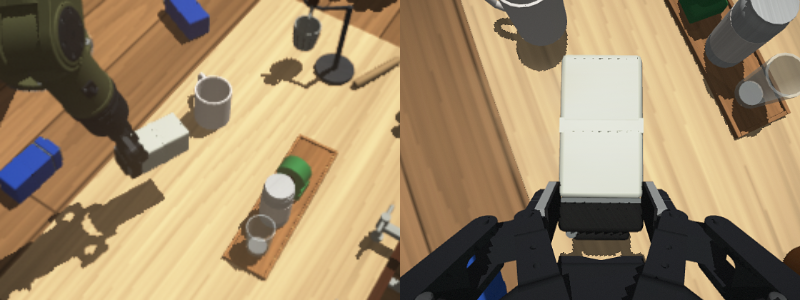

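Run:
```python
from h import *
np.set_printoptions(precision=4,suppress=True)
def st(): s=get_state(); print(round(s["time"],2),np.round(s["tcp_pos"],4),np.round(s["contact_force"],2),round(s["width"],4),round(s["gripper_force"],1)); return s
al,sg,s_,up=np.radians(20),1,.085,.003
p,q,d=grasp(al,sg,s_,up); ctrl.movel(list(p+.19*Z),max_speed=.15)
yw=np.radians(-80); h=np.array([np.cos(yw),np.sin(yw),0]); xy=(.52,-.25)
P,Q,D=place(al,sg,s_,h,xy,up)
ctrl.movep(list(P+.10*Z),Q); s=st()
ctrl.movel(list(P+.03*Z),max_speed=.1); s=st()
for c in("top","scene"):
    im,dd=vision.grab_frame(c); pc=cloud(c,dd); A=pc[dd>0]; b=im[dd>0].astype(int)
    m=(np.hypot(A[:,0]-.52,A[:,1]+.25)<.06)&(A[:,2]>.03)&(A[:,2]<.18)&(b.min(1)>110); q_=A[m]; print(c,len(q_),q_.min(0),q_.max(0))
    for z0 in(.05,.07,.09,.11,.13):
        r=q_[abs(q_[:,2]-z0)<.01]
        if len(r)>4: print(z0,len(r),r.mean(0),r.min(0),r.max(0))
im,_=vision.grab_frame("scene"); cv2.imwrite("pics/p_scene.png",im)
```

```text
31.34 [ 0.5217 -0.2652  0.1906] [-0.62 -0.04 -1.47] 0.0535 74.0
32.19 [ 0.5224 -0.2648  0.1213] [ 0.23  1.03 -1.15] 0.0534 74.0
top 153 [ 0.4787 -0.2826  0.0451] [ 0.5476 -0.1942  0.1649]
0.09 15 [ 0.5133 -0.2243  0.0904] [ 0.5026 -0.2262  0.0809] [ 0.5413 -0.2195  0.0996]
0.11 28 [ 0.5124 -0.2246  0.1116] [ 0.4969 -0.2278  0.101 ] [ 0.53   -0.222   0.1198]
0.13 42 [ 0.5139 -0.2247  0.1308] [ 0.4912 -0.2297  0.1206] [ 0.535  -0.2212  0.1381]
scene 91 [ 0.4789 -0.2725  0.0802] [ 0.5524 -0.1956  0.1664]
0.09 8 [ 0.5491 -0.2549  0.0872] [ 0.5423 -0.2725  0.0802] [ 0.5524 -0.2188  0.0939]
0.13 24 [ 0.5484 -0.2525  0.1324] [ 0.5447 -0.2713  0.1268] [ 0.5516 -0.234   0.1379]
```

Run:
```python
from h import *
np.set_printoptions(precision=4,suppress=True)
def st(): s=get_state(); print(round(s["time"],2),np.round(s["tcp_pos"],4),np.round(s["contact_force"],2),round(s["width"],4),round(s["gripper_force"],1)); return s
al,sg,s_,up=np.radians(20),1,.085,.003
yw=np.radians(-80); h=np.array([np.cos(yw),np.sin(yw),0]); xy=(.52,-.25)
P,Q,D=place(al,sg,s_,h,xy,up)
dz=.008; ctrl.movel(list(P+dz*Z),max_speed=.08); s=st(); b=s["contact_force"][2]
while dz>-.008 and s["contact_force"][2]-b<4:
    dz-=.002; ctrl.movel(list(P+dz*Z),max_speed=.04); s=get_state()
s=st(); print("dz",dz)
ctrl.ungrasp(); ctrl.pause(.3); st()
ctrl.movel(list(P+dz*Z-.13*D),max_speed=.15)
c=get_state()["tcp_pos"]; ctrl.movel([c[0],c[1],c[2]+.12],max_speed=.2); st()
ok=[]
for c in("top","scene"):
    im,dd=vision.grab_frame(c); A=cloud(c,dd)[dd>0]
    m=(np.hypot(A[:,0]-.52,A[:,1]+.25)<.07)&(A[:,2]>.11)&(A[:,2]<.15); q=A[m]
    print(c,len(q))
    for lo,hi in((.112,.126),(.126,.137),(.137,.15)):
        r=q[(q[:,2]>lo)&(q[:,2]<hi)]
        if len(r)>10: print(lo,len(r),r.mean(0),r[:,2].std(),cv2.minAreaRect(r[:,:2].astype(np.float32)))
    cv2.imwrite(f"pics/e_{c}.png",im)
a=cv2.imread("pics/e_top.png");b=cv2.imread("pics/e_scene.png")
cv2.imwrite("pics/e.png",np.hstack([cv2.resize(a[100:280,240:480],(400,300)),cv2.resize(b[180:390,180:460],(400,300))]))
```

```text
32.77 [ 0.5225 -0.2645  0.0989] [ 0.2  -0.19 -1.18] 0.0533 74.0
33.52 [ 0.5228 -0.2651  0.0952] [-0.35  5.31  9.29] 0.0536 74.8
dz 0.002
34.24 [ 0.5225 -0.2644  0.0926] [-0.54  0.74  0.7 ] 0.0854 0.0
36.01 [ 0.5008 -0.1447  0.2561] [ 0.3   0.02 -0.86] 0.0852 0.0
top 591
0.112 43 [ 0.5055 -0.2373  0.121 ] 0.0036739311845422153 ((0.5030680298805237, -0.24085523188114166), (0.07487992197275162, 0.03588557243347168), 55.95512008666992)
0.126 279 [ 0.5171 -0.2483  0.1324] 0.0023240050903964487 ((0.5201916098594666, -0.25198447704315186), (0.05748700723052025, 0.05757565051317215), 9.873860359191895)
0.137 261 [ 0.5183 -0.2514  0.1401] 0.0015659983041334754 ((0.5215229392051697, -0.25103652477264404), (0.05147993564605713, 0.037436001002788544), 8.988387107849121)
scene 501
0.112 60 [ 0.5352 -0.2682  0.1203] 0.0033773955197435646 ((0.5364522933959961, -0.2646404504776001), (0.07245143502950668, 0.03578149899840355), 52.793087005615234)
0.126 233 [ 0.5269 -0.2576  0.1318] 0.0024916615829740202 ((0.52187579870224, -0.2533244490623474), (0.05778857693076134, 0.056394025683403015), 8.795249938964844)
0.137 203 [ 0.5217 -0.2532  0.14  ] 0.001748284035180083 ((0.5246418118476868, -0.25185179710388184), (0.05120449513196945, 0.038289282470941544), 8.724902153015137)
```

View pics/e.png

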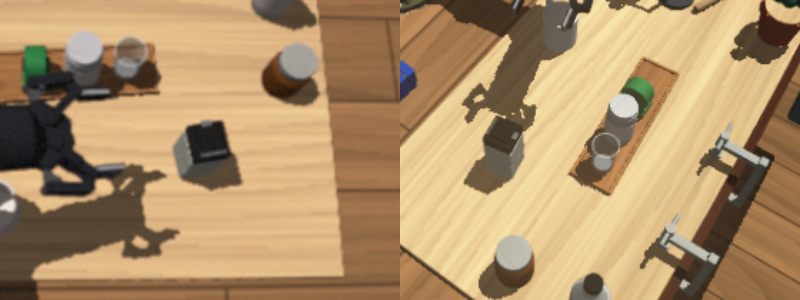

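The keeper stands upright at (.521,-.252), let go, with its lid up and well away from the tray. Now I take it from above and check the tray edges before setting it down.

Run:
```python
from h import *
np.set_printoptions(precision=4,suppress=True)
def st(): s=get_state(); print(round(s["time"],2),np.round(s["tcp_pos"],4),np.round(s["contact_force"],2),round(s["width"],4),round(s["gripper_force"],1)); return s
x,y=.522,-.252
best=None
for o in(0,-np.pi):
    g=1.733+o; a=ctrl.ik([x,y,.2],quat(g)); b=ctrl.ik([.66,.072,.2],quat(g-.097))
    if a is None or b is None: continue
    c=np.abs(np.array(a)-get_state()["qpos"]).max(); print(g,np.array(a),np.array(b))
    if best is None or c<best[0]: best=(c,g)
g=best[1]; open("g.txt","w").write(str(g))
ctrl.movep([x,y,.21],quat(g)); st()
for c in("top","scene"):
    im,dd=vision.grab_frame(c); P=cloud(c,dd); hsv=cv2.cvtColor(im,cv2.COLOR_BGR2HSV)
    A=P[dd>0]; H=hsv[dd>0].astype(int)
    m=(A[:,0]>.56)&(A[:,0]<.76)&(A[:,1]>.02)&(A[:,1]<.16)&(A[:,2]<.03)
    A,H=A[m],H[m]; bg=np.median(H[(A[:,1]>.135)|(A[:,0]<.6)],0); fl=np.median(H[np.hypot(A[:,0]-.66,A[:,1]-.07)<.02],0); print(c,"bg",bg,"floor",fl)
    t=H[:,1]>(bg[1]+fl[1])/2
    for y0 in(.04,.06,.08,.10):
        k=t&(abs(A[:,1]-y0)<.008); print(y0,k.sum(),np.percentile(A[k,0],[3,97]))
    k=t&(abs(A[:,0]-.66)<.025); print("yend",np.percentile(A[k,1],[3,97]))
ctrl.movel([x,y,.088],max_speed=.12); st()
ctrl.close_gripper(60); st()
ctrl.movel([x,y,.235],max_speed=.15); st()
```

```text
1.733 [-0.0846  0.5388  0.8116  1.6276 -0.4185  1.1578  0.9895] [-0.4283  0.6097  0.52    1.3871 -0.3073  1.2251  0.1829]
-1.408592653589793 [-0.0552  0.5227  0.7539  1.6273 -0.3845  1.1459 -2.1863] [ 0.1246  0.5933 -0.4875  1.3785  0.2807  1.2384  2.8233]
37.35 [ 0.5216 -0.2503  0.2085] [-0.02  1.11  1.03] 0.0854 0.0
top bg [ 21.  82. 250.] floor [ 13. 146. 202.]
0.04 185 [0.6189 0.7035]
0.06 187 [0.6176 0.7014]
0.08 185 [0.6155 0.7004]
0.1 178 [0.6144 0.6988]
yend [0.028 0.119]
scene bg [ 22.  83. 243.] floor [ 14. 144. 192.]
0.04 40 [0.6841 0.7073]
0.06 57 [0.6186 0.7051]
0.08 124 [0.6211 0.7029]
0.1 124 [0.6184 0.7016]
yend [0.0587 0.1228]
38.62 [ 0.5224 -0.2524  0.0887] [-0.4  -0.41  0.49] 0.0853 0.0
39.02 [ 0.5221 -0.2523  0.0891] [-1.43 -0.14  8.01] 0.0533 62.4
40.16 [ 0.5216 -0.2515  0.234 ] [-1.02 -0.39 -2.15] 0.0533 63.2
```

Run:
```python
from h import *
np.set_printoptions(precision=4,suppress=True)
def st(): s=get_state(); print(round(s["time"],2),np.round(s["tcp_pos"],4),np.round(s["contact_force"],2),round(s["width"],4),round(s["gripper_force"],1)); return s
g=float(open("g.txt").read())-.097; print(g,np.array(get_state()["qpos"]))
T=[.6603,.0715]
ctrl.movel([.57,-.1,.235],max_speed=.2)
ctrl.movel([*T,.235],quat(g),max_speed=.2); st()
ctrl.movel([*T,.125],max_speed=.12); s=st()
for c in("top","scene"):
    im,dd=vision.grab_frame(c); A=cloud(c,dd)[dd>0]
    m=(np.hypot(A[:,0]-T[0],A[:,1]-T[1])<.06)&(A[:,2]>.05)&(A[:,2]<.10)&(A[:,1]>.03); q=A[m]; print(c,len(q),q.min(0),q.max(0))
ctrl.movel([*T,.105],max_speed=.08); s=st(); b=s["contact_force"][2]; z=.105
while z>.086 and s["contact_force"][2]-b<4:
    z-=.002; ctrl.movel([*T,z],max_speed=.04); s=get_state()
st(); print(z)
```

```text
-1.505592653589793 [-0.0621  0.4953  0.7651  1.5706 -0.3576  1.2227 -2.2126]
42.23 [0.6599 0.0694 0.2353] [ 0.43 -0.49 -1.33] 0.0533 63.2
43.29 [0.6609 0.0713 0.1259] [-0.47 -0.9  -1.23] 0.0535 63.2
top 154 [0.6279 0.0421 0.0511] [0.684  0.0959 0.1   ]
scene 215 [0.6345 0.0406 0.0512] [0.6909 0.0984 0.1   ]
43.79 [0.6597 0.0716 0.1041] [ 0.37  0.14 -1.14] 0.0538 63.2
45.29 [0.6606 0.0713 0.0951] [-4.17  0.79 14.  ] 0.0539 65.0
0.09299999999999999
```

Run:
```python
from h import *
np.set_printoptions(precision=4,suppress=True)
ctrl.ungrasp(); ctrl.pause(.2)
T=[.6603,.0715]; ctrl.movel([*T,.24],max_speed=.15); ctrl.movel([.45,-.1,.3],max_speed=.25)
s=get_state(); print(s["time"],s["width"],s["contact_force"])
ctrl.pause(.3)
for c in("top","scene"):
    im,dd=vision.grab_frame(c); A=cloud(c,dd)[dd>0]; cv2.imwrite(f"pics/f_{c}.png",im)
    q=A[(np.hypot(A[:,0]-T[0],A[:,1]-T[1])<.06)&(A[:,2]>.126)]
    for lo,hi in((.13,.1425),(.1425,.16)):
        r=q[(q[:,2]>lo)&(q[:,2]<hi)]; print(c,len(r),r.mean(0),cv2.minAreaRect(r[:,:2].astype(np.float32)))
    k=A[(np.hypot(A[:,0]-.521,A[:,1]-.31)<.045)&(A[:,2]<.26)&(A[:,2]>.21)]; print("knob",k.mean(0),k.max(0))
    for n,x,y,z in(("cup",.668,-.148,.075),("disp",.668,0,.075),("tin",.668,-.074,.112),("mug",.437,.065,.085),("jar",.66,-.41,.09)):
        e=[]
        for src,mm in((cloud(c,np.load(c+"_d.npy")),0),(cloud(c,dd),1)):
            B=src.reshape(-1,3); r=B[(abs(B[:,0]-x)<.06)&(abs(B[:,1]-y)<.033)&(B[:,2]>z)&(B[:,2]<z+.03)]; e.append(np.median(r,0))
        print(n,e[1]-e[0])
```

```text
48.3083 0.08519921020028055 [-0.9175  0.2668  0.255 ]
top 270 [0.6547 0.0691 0.1373] ((0.6586890816688538, 0.07038439810276031), (0.057452477514743805, 0.056099068373441696), 4.168600559234619)
top 246 [0.6575 0.0703 0.1457] ((0.6606769561767578, 0.0709194764494896), (0.05207815021276474, 0.03609032928943634), 5.49113655090332)
knob [0.5146 0.3053 0.2253] [0.526  0.3195 0.2325]
cup [nan nan nan]
disp [0.0043 0.0026 0.0012]
tin [nan nan nan]
mug [nan nan nan]
jar [-0.0007  0.0002  0.    ]
scene 182 [0.6642 0.0617 0.1371] ((0.6608153581619263, 0.07120093703269958), (0.056259769946336746, 0.06139802932739258), 3.501155376434326)
scene 164 [0.6605 0.0705 0.1457] ((0.6631287336349487, 0.07255849987268448), (0.05268508568406105, 0.039386995136737823), 7.2208991050720215)
knob [0.5206 0.3023 0.2248] [0.5313 0.3161 0.2332]
cup [0.0008 0.0003 0.0002]
disp [-0.0002 -0.0004  0.0006]
tin [ 0.0004 -0.      0.    ]
mug [ 0.0006  0.0012 -0.0001]
jar [ 0.0001  0.0001 -0.    ]
  return _methods._mean(a, axis=axis, dtype=dtype,
  ret = um.true_divide(
```

The keeper is upright in the gap (top at .146, .018 floor + .128), the strainer is hanging, and the neighbours haven't moved.

```bash
python3 -c "
from station import ticket; print(ticket.close_job())"
```

```text
the job is handed in; nothing more can be done
None
```

The job is handed in at about 48 s of the 70 s allowed, with no verdict shown: the strainer hangs on the hook, the keeper was stood and let go on the board and now stands lid up in the tray gap, and the cup, dispenser, tin, mug and jar measured within about 2 mm of their starts.

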